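# Weigh a cured laminate sample on the spring hook scale

### The arm

A 6-joint arm with a two-finger parallel gripper is mounted at the origin on the work surface. World frame = base frame: x ahead of the robot, y to its left, z up, the work surface at z = 0. Lengths are in m, angles in degrees, forces in N, time in s.
With the tool pointing down it reaches from about 0.3 to 0.75 m from the base axis. Payload 8.5 kg.
Tool frame: the origin (TCP) lies on the mounting face of the last link; the fingertips stand 173 mm ahead of it and the grasp point (between the pads) lies 155 mm ahead of it (env.tips_ahead is the distance from the TCP to the fingertips, in m); z points along the fingers, x is the direction in which the jaws open and shut, and the axes are right-handed (so a half turn about z gives the same grasp; the last joint's range is limited). The gripper opens to 85 mm and grips with 20 to 120 N. Pads are 22 mm wide; open, the fingers measure 114 mm over their backs; the gripper's body (76 mm by 85 mm) begins 54 mm behind the grasp point. The pads swing forward as they close: fully open they stand 13 mm farther back than shut.
Start: joints at [-80.346, 21.807, 74.336, -0, 83.858, -12.336], TCP at [0.206, -0.51, 0.405] pointing down, gripper open.
Joint ranges: [-178.18, 178.18], [-50.72, 133.34], [12.68, 142.11], [-81.47, 261.47], [9.98, 163.14], [-165.26, 165.26]. Speed limits (degrees/s): [136.94, 136.94, 180, 180, 180, 180].

### API

Orientations are given as a 3x3 rotation matrix whose columns are the frame's x, y, z axes.
In Python, from rig import env gives the robot as it stands. The module is installed in compiled form; this text tells all that it offers.
- The arm moves only by the tool step_arm, never from a script. Its argument "increments" is a list of rows, each an object of numbers: "x", "y", "z": the shift along the tool's x, y, z in cm; "wx", "wy", "wz": the turn, a rotation vector about the tool's x, y, z in rad; "gripper": the finger opening in cm, from 0 to 8.54. A call has 1 to 20 rows; each row shifts and turns the commanded pose from where the row before left it, along the tool's axes as they then stand; what a row does not reach is not made up. A row lasts 1/10 s, in which the tool goes at most 50 mm and 8.59 degrees, less where a joint would pass 70% of its speed; a pose out of reach is approached as far as the arm can. A call with a gripper value outside its range is refused whole. The fingers move at their own pace and stop on an object; "newtons" is the grip in N (left out, the last holds). Time passes only in rows, so rows that do not move let the fingers close. It gives the time, the measured TCP pose, the force and the opening at its end, in the units of the state.
- env.observe(): the state, without advancing time (a new reading comes with each control period).
- env.get_image(name): name is "side" or "top"; returns a dict with "color" (400x640x3 uint8, blue, green, red), "camera_matrix" (3x3 intrinsics, pixels), "rvec" (rotation vector, rad) and "tvec" (3), from world to camera coordinates, as OpenCV has them. Camera axes: x right, y down, z forward; pixel columns grow to the right and rows downward; lengths in m; the calibration is good to about 2 mm. A picture is of the moment at which its call begins. There is no depth.
- env.close_job(): hands the job in, once; it reports no verdict.
The state is a dict: "time_s": time; "q": joint angles; "qvel": joint speeds; "joint_efforts": joint torques, N m; "position": TCP position; "tool_rot": TCP orientation; "ft_force": force on the tool from outside, world axes, zero at the start; "wrist_torque": the same for the moment, N m; "grip_width": finger opening in m.
Only numpy, scipy, OpenCV 4.12 (cv2) and the standard library are available. Lean on these libraries where they do the work, as an engineer would, in place of code of your own. Each camera call takes 0.05 s, during which the arm holds its last target. There are 200 camera calls.

### The job

Weigh the laminate sample: take it from its stand, hang it by its hole on the hook of the spring scale, slowly letting the scale take the whole weight before you let go so that the hook never jerks or bounces, and leave it hanging untouched until it has been quite still for a good two seconds. Then lift it slowly off the hook and stand it upright and centred, down in the slot of the empty stand, without ever letting it fall. Leave the cup, roller and tape where they are.

Things in the scene. Friction and masses are not known exactly. Their poses are not given: they have to be found in the camera images.
- sample_center (a point): centre of a cream laminate plate 10 mm thick (its x), 110 mm wide (y), 160 mm tall (z, up towards the hole's end), standing on its narrow edge in a stand's slot. Solid or cored: mass unknown, 0.12 to 0.51 kg. Grip it from above across its thickness, on the 45 mm of solid plate above the hole.
- sample_hole (a point): top (apex) of the hanging hole, mid-thickness and mid-width, 35 mm above the sample's centre, 45 mm below its top edge. The hole goes right through: 36 mm wide, floor 44 mm below the apex; its upper part is a gable of two 45-degree edges meeting at the apex, which centres it on the hook bar.
- hook_seat (a point): on the centre line of the hook's round bar (8 mm thick), mid of the 30 mm level dip where a load hangs, 225 mm above the bench when empty; moves with the hook. x: along the bar from tip to column, z up. The column's front is 130 mm behind; behind the dip the bar runs 8 mm higher. When the sample hangs, plate square to the bar, the hole's apex is about 6 mm above this point.
- hook_tip (a point): top of the hook's upturned free end, 30 mm before the seat (towards the robot, more or less) and 20 mm above the seat point; the hole must pass over it. Moves with the hook.
- hook (a joint): how far the hook is pulled down, m: 0 empty (upper stop), 0.095 lower stop. Spring of about 60 N/m, nearly no preload: the sample pulls it down 18 to 83 mm depending on its mass. Lightly damped: let go away from balance, above or below it, it springs and bobs for some 3 s; within about 6 mm (0.4 N) of balance it barely stirs.
- stand_from_slot (a point): centre of the slot floor, 10 mm above the bench, of the plywood stand in which the sample starts. Stand 80 x 130 mm, 40 mm tall; slot 16 mm wide (along x), 130 mm long (along y, open at both ends), 30 mm deep.
- stand_to_slot (a point): the same point of the identical empty stand, where the sample must finally stand: its centre is then 80 mm above this point.
- scale: the spring scale's fixed stand: grey base 150 x 130 mm, 12 mm thick, under an aluminium column with a white graduated board; origin under the column's front; the column is at x = 0 to 24 mm; x axis as for the hook.
- cup: clear plastic mixing cup, 84 mm across, 105 mm tall, origin at the centre of its underside; leave alone.
- roller: laminating roller with wooden handle, lying on the bench, about 210 mm long and 90 mm wide, 25 mm tall; leave alone.
- tape: roll of paper tape lying flat, 90 mm across, 25 mm tall, origin at the centre of its underside; leave alone.
Not all that is in view belongs to the job. What is shaped like the part that bears sample_center but turquoise is not meant. Leave any black look-alike of the part that bears stand_to_slot alone.

How it is judged (in metres and radians):
On the way:
1. the sample hangs by its hole from the hook, untouched, and is still for 2 s (contact force between sample and the fingers below 0.05 N and contact force between sample and the arm below 0.05 N and contact force between sample and scale above 0.5 N and value of joint hook above 0.015 m and distance between sample_hole and hook_seat below 0.02 m and velocity of joint hook between -0.01 and 0.01 m/s and linear speed of sample below 0.02 m/s and angular speed of sample below 0.2 rad/s and angle between sample_center's own z axis and vertical below 0.2 rad), for 2 s.
At the end, for the whole second after the job is handed in: the sample stands at rest on the floor of the empty stand's slot: its centre 70 to 86 mm above the slot floor, within 25 mm of the slot's middle across it and 20 mm along it, leaning less than 0.28 rad; the hook is empty, back within 5 mm of its top (z of sample_center in the frame of stand_to_slot between 0.07 and 0.086 m and x of sample_center in the frame of stand_to_slot between -0.025 and 0.025 m and y of sample_center in the frame of stand_to_slot between -0.02 and 0.02 m and angle between sample_center's own z axis and vertical below 0.28 rad and linear speed of sample below 0.02 m/s and value of joint hook below 0.005 m); the robot touches nothing.
It fails at once if the hook jerks (faster than 0.2 m/s either way) or, with the sample let go, bounces (faster than 0.1 m/s either way) ((contact force between sample and the fingers below 0.05 N and contact force between sample and the arm below 0.05 N and (velocity of joint hook above 0.1 m/s or velocity of joint hook below -0.1 m/s)) or velocity of joint hook above 0.2 m/s or velocity of joint hook below -0.2 m/s).
It fails at once if the hook is pulled down to its lower stop (beyond 93 mm) (value of joint hook above 0.093 m).
It fails at once if the sample falls (moves faster than 0.35 m/s while untouched) (contact force between sample and the fingers below 0.05 N and contact force between sample and the arm below 0.05 N and linear speed of sample above 0.35 m/s).
It fails at once if the cup, roller or tape is moved more than 20 mm (distance of any of cup, roller, tape from where it was at the start of the episode above 0.02 m).
It also fails if it takes over 72 s, if anything falls off the work surface, if the arm or the gripper's body presses on something with over 40 N, if the wrist force passes 120 N, or if a joint passes its speed limit or range.

## Working session

There is one attempt and no reset: what is moved stays moved. The work goes in short steps, Python scripts to look and compute and a tool call to move; the robot and the scene stay as the last step left them, time stands still between calls to the robot, and variables do not carry over. Pictures are saved under pics/ and viewed, about 8 in all and at most 12, crops included, and the job is handed in when it is done.

Besides the shell and the picture viewer there is one more tool, called after ">>>" by a JSON object that holds its "name" and its "arguments". step_arm: Moves the arm, as the interface text tells. Its arguments: {"type":"object","properties":{"increments":{"type":"array"},"newtons":{"type":"number"}},"required":["increments"]}

```bash
mkdir -p pics; cat > h.py <<'E'
from rig import env
import numpy as np, cv2
def shot(n,f=None):
    d=env.get_image(n)
    if f: cv2.imwrite('pics/'+f+'.png',d['color'])
    R=cv2.Rodrigues(np.array(d['rvec'],float))[0];t=np.array(d['tvec'],float).ravel()
    return d['color'],np.array(d['camera_matrix'],float),R,t
def ray(c,u,v):
    _,K,R,t=c
    return -R.T@t, R.T@np.linalg.inv(K)@np.array([u,v,1.])
def onz(c,u,v,z):
    o,d=ray(c,u,v); return o+d*(z-o[2])/d[2]
def tri(c1,p1,c2,p2):
    o1,d1=ray(c1,*p1);o2,d2=ray(c2,*p2)
    s=np.linalg.lstsq(np.c_[d1,-d2],o2-o1,rcond=None)[0]
    a=o1+s[0]*d1;b=o2+s[1]*d2
    return (a+b)/2,np.linalg.norm(a-b)
def proj(c,P):
    _,K,R,t=c; q=K@(R@np.asarray(P,float)+t); return q[:2]/q[2]
E
python3 - <<'E'
from h import *
np.set_printoptions(precision=4,suppress=True)
for n in('side','top'):
    c=shot(n,n+'0'); print(n,-c[2].T@c[3],c[2][2],c[1][0,0])
print(env.observe())
E
```

```text
side [0.0726 0.8763 0.7527] [ 0.4009 -0.7553 -0.5185] 471.2049916664193
top [0.2954 0.0187 1.3721] [ 0.1786 -0.0041 -0.9839] 419.4671818197266
{'time_s': 0.1, 'q': array([-80.3465,  21.836 ,  74.379 ,   0.0002,  83.8577, -12.3347]), 'qvel': array([ 0.077 , -0.0933, -0.2308,  0.0204, -0.0694,  0.0185]), 'joint_efforts': array([  0.005 , -44.9219, -23.1654,  -0.0001,   0.0037,  -0.    ]), 'position': array([ 0.2059, -0.5099,  0.4042]), 'tool_rot': array([[ 0.3744, -0.9273, -0.0002],
       [-0.9273, -0.3744,  0.0013],
       [-0.0012, -0.0003, -1.    ]]), 'ft_force': array([0.2722, 1.0014, 0.6214]), 'wrist_torque': array([ 0.0068, -0.0615, -0.01  ]), 'grip_width': 0.085211677017764}
```

View pics/side0.png

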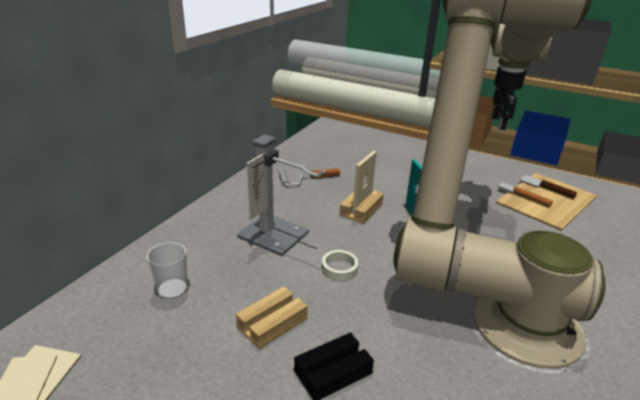

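View pics/top0.png

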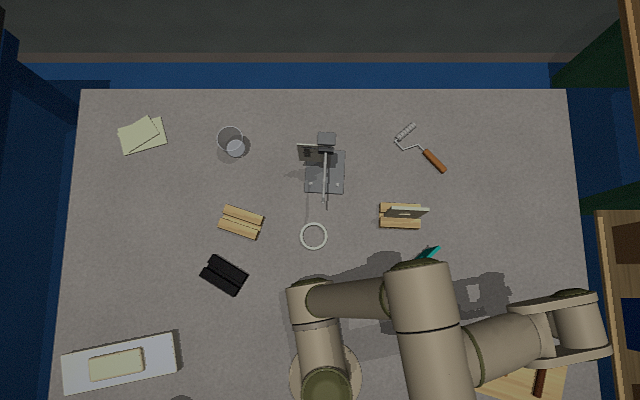

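Candidates: the sample is the cream plate at side (365,180) / top (408,211). The turquoise plate at side (413,185) / top (430,252) is a decoy, and the cream sheets at top (142,135) and (117,363) lie flat. The target stand is the plywood one at side (272,315) / top (241,222). The black one at top (225,275) is the decoy. I'll check these in close crops.

```bash
python3 - <<'E'
import cv2
a=cv2.imread('pics/side0.png')[125:255,230:400];cv2.imwrite('pics/sc.png',cv2.resize(a,None,fx=4.6,fy=4.6,interpolation=cv2.INTER_CUBIC))
a=cv2.imread('pics/top0.png')[120:260,210:440];cv2.imwrite('pics/tc.png',cv2.resize(a,None,fx=3.4,fy=3.4,interpolation=cv2.INTER_CUBIC))
E
```

```text
(no output)
```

View pics/sc.png

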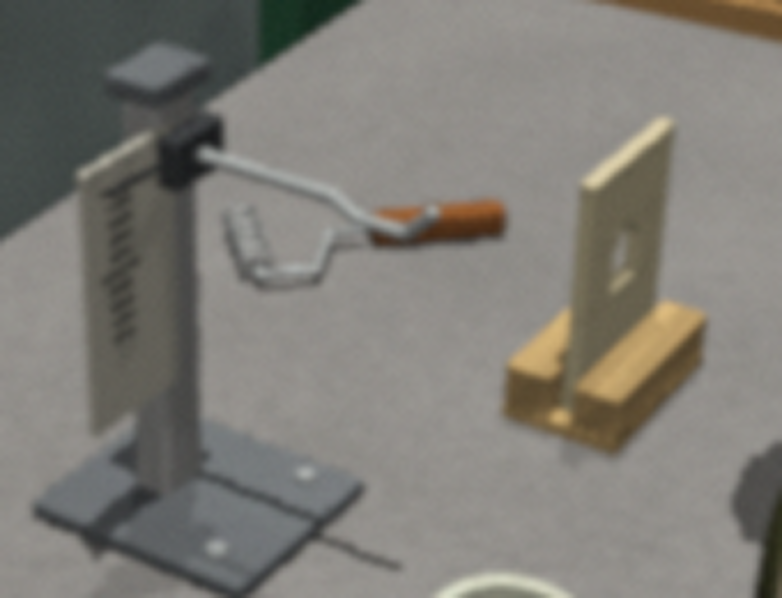

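View pics/tc.png

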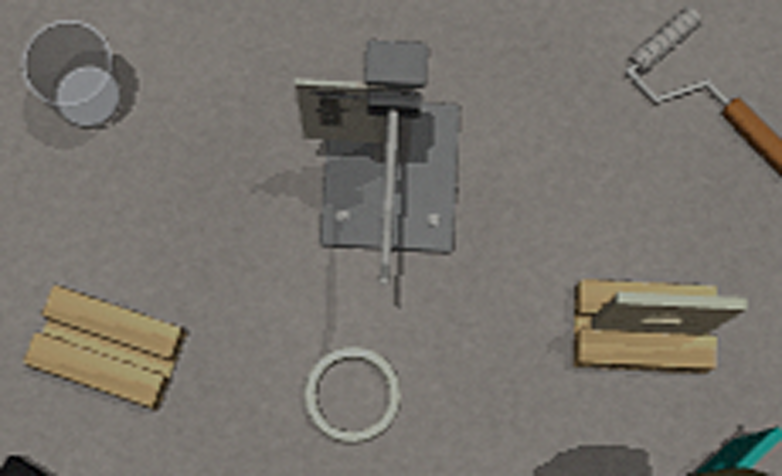

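Side crop: the cream sample, its hole at (622,262), stands in a plywood stand, and the hook tip is at (433,210). Top crop: the sample's top edge runs from (615,299) to (746,303), the hook tip is at (384,278), and the empty plywood stand's corners are (55,287), (186,326), (157,408), (25,362). The choices hold, so I'll turn these pixels into positions.

```bash
python3 - <<'E'
from h import *
np.set_printoptions(precision=4,suppress=True)
T=shot('top');S=shot('side')
t=lambda u,v:((u+.5)/3.4-.5+210,(v+.5)/3.4-.5+120)
s=lambda u,v:((u+.5)/4.6-.5+230,(v+.5)/4.6-.5+125)
hsv=cv2.cvtColor(T[0],cv2.COLOR_BGR2HSV)
m=cv2.inRange(hsv,(10,80,90),(25,255,255));m[:190]=0;m[250:]=0
m=cv2.morphologyEx(m,cv2.MORPH_CLOSE,np.ones((7,7)))
for c in cv2.findContours(m,cv2.RETR_EXTERNAL,cv2.CHAIN_APPROX_NONE)[0]:
    if cv2.contourArea(c)<200: continue
    P=np.array([onz(T,*p[0],.04)[:2]*1000 for p in c],np.float32)
    print('stand',cv2.minAreaRect(P))
for nm,cs in(('to',[(55,287),(186,326),(157,408),(25,362)]),('from',[(578,280),(717,288),(715,370),(576,365)])):
    P=np.array([onz(T,*t(*p),.04) for p in cs]);print(nm,P.mean(0),P)
P=np.array([onz(T,*t(*p),.17) for p in[(618,293),(747,298),(747,308),(612,304)]]);print('sample top',P.mean(0),P)
print('sample top side',[onz(S,*s(*p),.17) for p in[(588,188),(666,122)]])
print('apex tri', tri(T,t(661,316),S,s(625,232)))
print('tip',onz(T,*t(384,277),.245),onz(S,*s(433,210),.245),tri(T,t(384,277),S,s(433,210)))
print('bar back',onz(T,*t(393,110),.233), 'base', [onz(T,*t(*p),.012) for p in[(320,246),(455,251),(461,103)]])
print('tape',onz(T,*t(353,394),.025))
for z in(.225,):print('dip side',[onz(S,*s(*p),z) for p in[(375,222),(388,229),(405,234)]])
E
```

```text
stand ((450.2777099609375, -945.7601928710938), (139.34881591796875, 125.41015625), 89.83905029296875)
stand ((479.41510009765625, 268.8115539550781), (133.51104736328125, 78.77207946777344), 71.34481811523438)
stand ((497.4787902832031, -239.8444061279297), (128.62693786621094, 83.56214904785156), 87.39456939697266)
to [0.4799 0.2677 0.04  ] [[0.5359 0.3174 0.04  ]
 [0.4982 0.1925 0.04  ]
 [0.4208 0.218  0.04  ]
 [0.4644 0.343  0.04  ]]
from [ 0.4974 -0.2424  0.04  ] [[ 0.5413 -0.1789  0.04  ]
 [ 0.5332 -0.3108  0.04  ]
 [ 0.455  -0.3053  0.04  ]
 [ 0.4601 -0.1747  0.04  ]]
sample top [ 0.499  -0.2473  0.17  ] [[ 0.5059 -0.1936  0.17  ]
 [ 0.5013 -0.3039  0.17  ]
 [ 0.4926 -0.3035  0.17  ]
 [ 0.4964 -0.1881  0.17  ]]
sample top side [array([ 0.4996, -0.1887,  0.17  ]), array([ 0.4948, -0.2975,  0.17  ])]
apex tri (array([ 0.4937, -0.2404,  0.1184]), np.float64(0.0007069302152731436))
tip [0.5064 0.0075 0.245 ] [0.5013 0.0119 0.245 ] (array([0.5055, 0.0069, 0.242 ]), np.float64(0.0030709208198823803))
bar back [ 0.6497 -0.0008  0.233 ] base [array([0.5809, 0.0673, 0.012 ]), array([ 0.5755, -0.0641,  0.012 ]), array([ 0.7254, -0.0721,  0.012 ])]
tape [0.4349 0.0351 0.025 ]
dip side [array([0.5376, 0.0053, 0.225 ]), array([0.5282, 0.0085, 0.225 ]), array([0.5183, 0.0086, 0.225 ])]
```

Sample centre is about (0.497, -0.243) at yaw -2.5°. The hook seat is about (0.535, 0.006) at yaw -3°. The target stand is at (0.480, 0.268), yaw about -17.5°. I'll move above the sample.

>>> {"name": "step_arm", "arguments": {"increments": [{"wz": -0.127}, {"wz": -0.127}, {"wz": -0.127}, {"wz": -0.127}, {"wz": -0.127}, {"wz": -0.127}, {"wz": -0.127}, {"wz": -0.127}, {"wz": -0.127}, {"x": 2.54, "y": -2.54}, {"x": 2.54, "y": -2.54}, {"x": 2.54, "y": -2.54}, {"x": 2.54, "y": -2.54}, {"x": 2.54, "y": -2.54}, {"x": 2.54, "y": -2.54}, {"x": 2.54, "y": -2.54}, {"x": 2.54, "y": -2.54}, {"x": 2.54, "y": -2.54}, {"x": 2.54, "y": -2.54}, {"x": 2.54, "y": -2.54}], "newtons": 60}}

```text
invalid input at $.increments[0]: expected keys x, y, z, wx, wy, wz, gripper
```

>>> {"name": "step_arm", "arguments": {"increments": [{"x": 0, "y": 0, "z": 0, "wx": 0, "wy": 0, "wz": -0.127, "gripper": 8.5}, {"x": 0, "y": 0, "z": 0, "wx": 0, "wy": 0, "wz": -0.127, "gripper": 8.5}, {"x": 0, "y": 0, "z": 0, "wx": 0, "wy": 0, "wz": -0.127, "gripper": 8.5}, {"x": 0, "y": 0, "z": 0, "wx": 0, "wy": 0, "wz": -0.127, "gripper": 8.5}, {"x": 0, "y": 0, "z": 0, "wx": 0, "wy": 0, "wz": -0.127, "gripper": 8.5}, {"x": 0, "y": 0, "z": 0, "wx": 0, "wy": 0, "wz": -0.127, "gripper": 8.5}, {"x": 0, "y": 0, "z": 0, "wx": 0, "wy": 0, "wz": -0.127, "gripper": 8.5}, {"x": 0, "y": 0, "z": 0, "wx": 0, "wy": 0, "wz": -0.127, "gripper": 8.5}, {"x": 0, "y": 0, "z": 0, "wx": 0, "wy": 0, "wz": -0.127, "gripper": 8.5}, {"x": 2.54, "y": -2.54, "z": 0, "wx": 0, "wy": 0, "wz": 0, "gripper": 8.5}, {"x": 2.54, "y": -2.54, "z": 0, "wx": 0, "wy": 0, "wz": 0, "gripper": 8.5}, {"x": 2.54, "y": -2.54, "z": 0, "wx": 0, "wy": 0, "wz": 0, "gripper": 8.5}, {"x": 2.54, "y": -2.54, "z": 0, "wx": 0, "wy": 0, "wz": 0, "gripper": 8.5}, {"x": 2.54, "y": -2.54, "z": 0, "wx": 0, "wy": 0, "wz": 0, "gripper": 8.5}, {"x": 2.54, "y": -2.54, "z": 0, "wx": 0, "wy": 0, "wz": 0, "gripper": 8.5}, {"x": 2.54, "y": -2.54, "z": 0, "wx": 0, "wy": 0, "wz": 0, "gripper": 8.5}, {"x": 2.54, "y": -2.54, "z": 0, "wx": 0, "wy": 0, "wz": 0, "gripper": 8.5}, {"x": 2.54, "y": -2.54, "z": 0, "wx": 0, "wy": 0, "wz": 0, "gripper": 8.5}, {"x": 2.54, "y": -2.54, "z": 0, "wx": 0, "wy": 0, "wz": 0, "gripper": 8.5}, {"x": 2.54, "y": -2.54, "z": 0, "wx": 0, "wy": 0, "wz": 0, "gripper": 8.5}], "newtons": 60}}

```text
time_s: 2.2
position: [0.4983, -0.2419, 0.4046]
tool_rot: [[0.999, -0.044, -0.0], [-0.044, -0.999, 0.0], [-0.0, -0.0, -1.0]]
ft_force: [-0.0, 0.2, -0.0]
grip_width: 0.0852
```

>>> {"name": "step_arm", "arguments": {"increments": [{"x": 0, "y": 0, "z": 1.8, "wx": 0, "wy": 0, "wz": 0, "gripper": 8.5}, {"x": 0, "y": 0, "z": 2, "wx": 0, "wy": 0, "wz": 0, "gripper": 6}, {"x": 0, "y": 0, "z": 2, "wx": 0, "wy": 0, "wz": 0, "gripper": 5}, {"x": 0, "y": 0, "z": 2, "wx": 0, "wy": 0, "wz": 0, "gripper": 4}, {"x": 0, "y": 0, "z": 1.0, "wx": 0, "wy": 0, "wz": 0, "gripper": 3}, {"x": 0, "y": 0, "z": 0, "wx": 0, "wy": 0, "wz": 0, "gripper": 2}, {"x": 0, "y": 0, "z": 0, "wx": 0, "wy": 0, "wz": 0, "gripper": 0}, {"x": 0, "y": 0, "z": 0, "wx": 0, "wy": 0, "wz": 0, "gripper": 0}, {"x": 0, "y": 0, "z": 0, "wx": 0, "wy": 0, "wz": 0, "gripper": 0}, {"x": 0, "y": 0, "z": 0, "wx": 0, "wy": 0, "wz": 0, "gripper": 0}, {"x": 0, "y": 0, "z": 0, "wx": 0, "wy": 0, "wz": 0, "gripper": 0}], "newtons": 60}}

```text
time_s: 3.3
position: [0.4974, -0.2431, 0.3173]
tool_rot: [[0.999, -0.044, 0.001], [-0.044, -0.999, -0.001], [0.001, 0.001, -1.0]]
ft_force: [-0.1, 0.6, 1.3]
grip_width: 0.0089
```

>>> {"name": "step_arm", "arguments": {"increments": [{"x": 0, "y": 0, "z": -0.5, "wx": 0, "wy": 0, "wz": 0, "gripper": 0}, {"x": 0, "y": 0, "z": -1, "wx": 0, "wy": 0, "wz": 0, "gripper": 0}, {"x": 0, "y": 0, "z": -1.5, "wx": 0, "wy": 0, "wz": 0, "gripper": 0}, {"x": 0, "y": 0, "z": -2, "wx": 0, "wy": 0, "wz": 0, "gripper": 0}, {"x": 0, "y": 0, "z": -2, "wx": 0, "wy": 0, "wz": 0, "gripper": 0}, {"x": 0, "y": 0, "z": -2, "wx": 0, "wy": 0, "wz": 0, "gripper": 0}, {"x": 0, "y": 0, "z": -2, "wx": 0, "wy": 0, "wz": 0, "gripper": 0}, {"x": 0, "y": 0, "z": -1.5, "wx": 0, "wy": 0, "wz": 0, "gripper": 0}, {"x": 0, "y": 0, "z": -0.7, "wx": 0, "wy": 0, "wz": 0, "gripper": 0}, {"x": 0, "y": 0, "z": 0, "wx": 0, "wy": 0, "wz": 0, "gripper": 0}, {"x": 0, "y": 0, "z": 0, "wx": 0, "wy": 0, "wz": 0, "gripper": 0}, {"x": 0, "y": 0, "z": 0, "wx": 0, "wy": 0, "wz": 0, "gripper": 0}]}}

```text
time_s: 4.5
position: [0.4974, -0.2432, 0.4478]
tool_rot: [[0.999, -0.044, -0.002], [-0.044, -0.999, 0.001], [-0.002, -0.001, -1.0]]
ft_force: [-0.4, -0.7, -5.0]
grip_width: 0.009
```

```bash
python3 - <<'E'
from h import *
np.set_printoptions(precision=4,suppress=True)
F=[]
for i in range(5):
    c=shot('side'); F.append(env.observe()['ft_force'])
print(np.array(F)); o=env.observe();print(o['position'],o['q'],o['time_s'])
d=shot('side')
top=o['position']-np.array([0,0,.1473])
print('pred top/apex px',proj(d,top),proj(d,top-[0,0,.045]))
u,v=proj(d,top-[0,0,.03]).astype(int)
a=d[0][v-60:v+60,u-80:u+80];cv2.imwrite('pics/lift.png',cv2.resize(a,None,fx=4,fy=4,interpolation=cv2.INTER_CUBIC));print(u-80,v-60)
E
```

```text
[[ 0.4199 -0.9293 -5.6775]
 [ 0.1423  0.6061 -3.4523]
 [-0.3175 -0.4128 -4.4571]
 [ 0.0876 -0.2722 -3.7406]
 [ 0.2157 -0.0924 -4.1424]]
[ 0.4974 -0.2432  0.4484] [-38.3066  20.6562  68.8817  -0.0016  90.4985 -35.784 ] 4.75
pred top/apex px [370.3973 113.6168] [368.8768 129.4051]
289 64
```

View pics/lift.png

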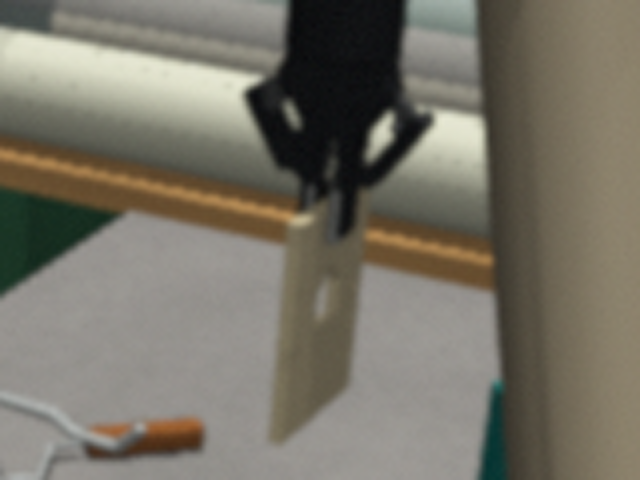

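The picture shows the plate gripped square at its top. The top edge matches the prediction, with the hole at crop (327,295). Weight is about 4.3 N with noisy readings. Next I'll move to a point in front of the hook.

>>> {"name": "step_arm", "arguments": {"increments": [{"x": -0.9, "y": -0.7, "z": 0, "wx": 0, "wy": 0, "wz": 0, "gripper": 0}, {"x": -1.2, "y": -1.5, "z": 0, "wx": 0, "wy": 0, "wz": 0, "gripper": 0}, {"x": -1.2, "y": -2.5, "z": 0, "wx": 0, "wy": 0, "wz": 0, "gripper": 0}, {"x": -0.9, "y": -2.5, "z": 0, "wx": 0, "wy": 0, "wz": 0, "gripper": 0}, {"x": -0.4, "y": -2.5, "z": 0, "wx": 0, "wy": 0, "wz": 0, "gripper": 0}, {"x": 0, "y": -2.5, "z": 0, "wx": 0, "wy": 0, "wz": 0, "gripper": 0}, {"x": 0, "y": -2.5, "z": 0, "wx": 0, "wy": 0, "wz": 0, "gripper": 0}, {"x": 0, "y": -2.5, "z": 0, "wx": 0, "wy": 0, "wz": 0, "gripper": 0}, {"x": 0, "y": -2.5, "z": 0, "wx": 0, "wy": 0, "wz": 0, "gripper": 0}, {"x": 0, "y": -2.5, "z": 0, "wx": 0, "wy": 0, "wz": 0, "gripper": 0}, {"x": 0, "y": -1.6, "z": 0, "wx": 0, "wy": 0, "wz": 0, "gripper": 0}, {"x": 0, "y": -0.9, "z": 0, "wx": 0, "wy": 0, "wz": 0, "gripper": 0}, {"x": 0, "y": 0, "z": 0, "wx": 0, "wy": 0, "wz": 0, "gripper": 0}, {"x": 0, "y": 0, "z": 0, "wx": 0, "wy": 0, "wz": 0, "gripper": 0}, {"x": 0, "y": 0, "z": 0, "wx": 0, "wy": 0, "wz": 0, "gripper": 0}]}}

```text
time_s: 6.3
position: [0.4623, 0.005, 0.4487]
tool_rot: [[0.999, -0.045, -0.0], [-0.045, -0.999, -0.0], [-0.0, 0.0, -1.0]]
ft_force: [-0.5, -0.0, -5.1]
grip_width: 0.009
```

```bash
python3 - <<'E'
from h import *
np.set_printoptions(precision=4,suppress=True)
F=[]
for i in range(24):
    d=shot('side'); F.append(env.observe()['ft_force'])
F=np.array(F);print(F.mean(0),F.std(0)); o=env.observe();print(o['position'],o['q'],o['time_s'])
p=o['position'];top=p-np.array([0,0,.1473])
print('pred apex px',proj(d,top-[0,0,.045]),'tip px',proj(d,[.505,.007,.245]))
u,v=proj(d,top-[0,0,.05]).astype(int);u-=20
a=d[0][v-55:v+55,u-75:u+75];cv2.imwrite('pics/pre.png',cv2.resize(a,None,fx=5.3,fy=5.3,interpolation=cv2.INTER_CUBIC));print(u-75,v-55)
E
```

```text
[ 0.1201  0.1455 -4.2583] [0.4752 0.4999 0.4876]
[0.4622 0.0056 0.4487] [-14.0268  11.0877  82.4329   0.0023  86.4811 -11.5031] 7.5
pred apex px [340.4359 168.9488] tip px [323.3034 169.0364]
245 115
```

View pics/pre.png

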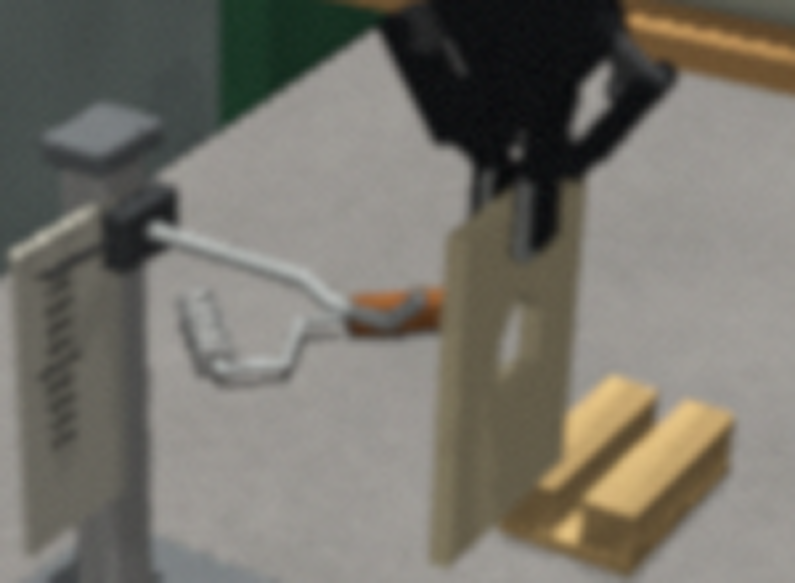

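The hole (crop 518,335) faces the hook, whose tip is at crop (418,292). The picture agrees with the predictions to about 1-2 px. Weight is 4.26 N, so I expect about 71 mm of pull. Now I'll thread the hole over the tip.

>>> {"name": "step_arm", "arguments": {"increments": [{"x": 0, "y": -0.2, "z": -0.1, "wx": 0, "wy": 0, "wz": 0, "gripper": 0}, {"x": 0, "y": -0.2, "z": -0.1, "wx": 0, "wy": 0, "wz": 0, "gripper": 0}, {"x": 0.4, "y": 0, "z": 0, "wx": 0, "wy": 0, "wz": 0, "gripper": 0}, {"x": 0.6, "y": 0, "z": 0, "wx": 0, "wy": 0, "wz": 0, "gripper": 0}, {"x": 0.6, "y": 0, "z": 0, "wx": 0, "wy": 0, "wz": 0, "gripper": 0}, {"x": 0.6, "y": 0, "z": 0, "wx": 0, "wy": 0, "wz": 0, "gripper": 0}, {"x": 0.6, "y": 0, "z": 0, "wx": 0, "wy": 0, "wz": 0, "gripper": 0}, {"x": 0.6, "y": 0, "z": 0, "wx": 0, "wy": 0, "wz": 0, "gripper": 0}, {"x": 0.6, "y": 0, "z": 0, "wx": 0, "wy": 0, "wz": 0, "gripper": 0}, {"x": 0.4, "y": 0, "z": 0, "wx": 0, "wy": 0, "wz": 0, "gripper": 0}, {"x": 0, "y": 0, "z": 0, "wx": 0, "wy": 0, "wz": 0, "gripper": 0}]}}

```text
time_s: 8.6
position: [0.5069, 0.0077, 0.4506]
tool_rot: [[0.999, -0.044, -0.0], [-0.044, -0.999, 0.0], [-0.0, -0.0, -1.0]]
ft_force: [0.0, 0.6, -4.5]
grip_width: 0.0089
```

```bash
python3 - <<'E'
from h import *
np.set_printoptions(precision=4,suppress=True)
F=[]
for i in range(3):
    d=shot('side'); F.append(env.observe()['ft_force'])
F=np.array(F);print(F.mean(0)); o=env.observe();print(o['position'],o['time_s'])
u,v=325,172
a=d[0][v-50:v+50,u-70:u+70];cv2.imwrite('pics/tip.png',cv2.resize(a,None,fx=5.6,fy=5.6,interpolation=cv2.INTER_CUBIC))
E
```

```text
[ 0.2021 -0.0362 -4.7385]
[0.5063 0.0077 0.4507] 8.75
```

View pics/tip.png

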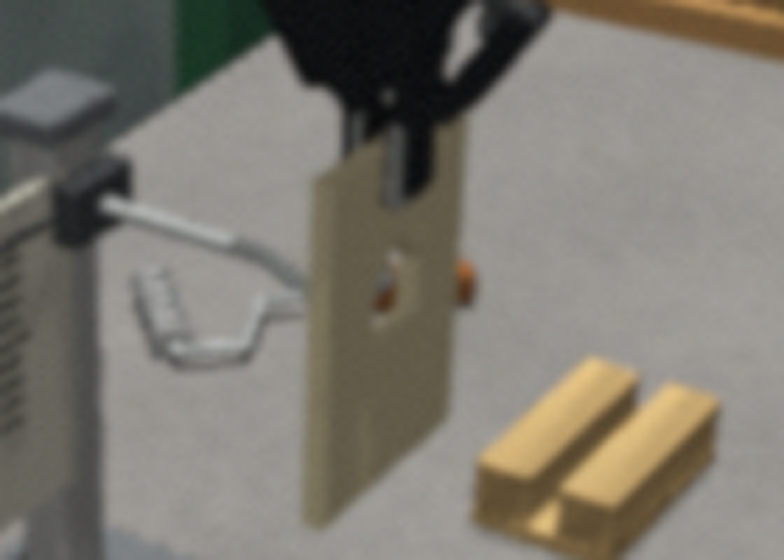

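The hook end shows through the hole at crop (385,285), and there's no contact force. I'll go on to the seat and start lowering.

>>> {"name": "step_arm", "arguments": {"increments": [{"x": 0.5, "y": 0, "z": 0, "wx": 0, "wy": 0, "wz": 0, "gripper": 0}, {"x": 0.6, "y": 0, "z": 0, "wx": 0, "wy": 0, "wz": 0, "gripper": 0}, {"x": 0.6, "y": 0, "z": 0, "wx": 0, "wy": 0, "wz": 0, "gripper": 0}, {"x": 0.6, "y": 0, "z": 0, "wx": 0, "wy": 0, "wz": 0, "gripper": 0}, {"x": 0.5, "y": 0, "z": 0, "wx": 0, "wy": 0, "wz": 0, "gripper": 0}, {"x": 0, "y": 0, "z": 0.5, "wx": 0, "wy": 0, "wz": 0, "gripper": 0}, {"x": 0, "y": 0, "z": 0.5, "wx": 0, "wy": 0, "wz": 0, "gripper": 0}, {"x": 0, "y": 0, "z": 0.5, "wx": 0, "wy": 0, "wz": 0, "gripper": 0}, {"x": 0, "y": 0, "z": 0.3, "wx": 0, "wy": 0, "wz": 0, "gripper": 0}, {"x": 0, "y": 0, "z": 0.3, "wx": 0, "wy": 0, "wz": 0, "gripper": 0}, {"x": 0, "y": 0, "z": 0.3, "wx": 0, "wy": 0, "wz": 0, "gripper": 0}, {"x": 0, "y": 0, "z": 0.3, "wx": 0, "wy": 0, "wz": 0, "gripper": 0}, {"x": 0, "y": 0, "z": 0.3, "wx": 0, "wy": 0, "wz": 0, "gripper": 0}, {"x": 0, "y": 0, "z": 0.3, "wx": 0, "wy": 0, "wz": 0, "gripper": 0}, {"x": 0, "y": 0, "z": 0.3, "wx": 0, "wy": 0, "wz": 0, "gripper": 0}, {"x": 0, "y": 0, "z": 0.4, "wx": 0, "wy": 0, "wz": 0, "gripper": 0}, {"x": 0, "y": 0, "z": 0.4, "wx": 0, "wy": 0, "wz": 0, "gripper": 0}, {"x": 0, "y": 0, "z": 0.4, "wx": 0, "wy": 0, "wz": 0, "gripper": 0}, {"x": 0, "y": 0, "z": 0.4, "wx": 0, "wy": 0, "wz": 0, "gripper": 0}, {"x": 0, "y": 0, "z": 0, "wx": 0, "wy": 0, "wz": 0, "gripper": 0}]}}

```text
time_s: 10.75
position: [0.5344, 0.0065, 0.3982]
tool_rot: [[0.999, -0.044, -0.001], [-0.044, -0.999, 0.0], [-0.001, -0.0, -1.0]]
ft_force: [0.3, 0.5, -2.5]
grip_width: 0.0088
```

```bash
cat > w.py <<'E'
from h import *
import sys
np.set_printoptions(precision=4,suppress=True)
F=[]
for i in range(int(sys.argv[1])):
    d=shot('side'); F.append(env.observe()['ft_force'])
F=np.array(F);print(F.mean(0)); o=env.observe();print(o['position'],o['wrist_torque'],o['time_s'],o['grip_width'])
if len(sys.argv)>2:
    u,v=map(int,sys.argv[3:5])
    a=d[0][v-50:v+50,u-70:u+70];cv2.imwrite('pics/'+sys.argv[2]+'.png',cv2.resize(a,None,fx=5.6,fy=5.6,interpolation=cv2.INTER_CUBIC))
E
python3 w.py 12 hang 310 180
```

```text
[-0.2328  1.5152 -2.9331]
[0.5344 0.0065 0.3987] [0.2429 0.0758 0.0045] 11.35 0.008875945559663749
```

Fz shows the hook taking 1.3 N. Fy is +1.5 N, so the bar bears on only one gable edge and the plate needs to shift a few mm to +y.

>>> {"name": "step_arm", "arguments": {"increments": [{"x": 0, "y": -0.1, "z": 0, "wx": 0, "wy": 0, "wz": 0, "gripper": 0}, {"x": 0, "y": -0.1, "z": 0, "wx": 0, "wy": 0, "wz": 0, "gripper": 0}, {"x": 0, "y": -0.1, "z": 0, "wx": 0, "wy": 0, "wz": 0, "gripper": 0}]}}

```text
time_s: 11.65
position: [0.5345, 0.0095, 0.3988]
tool_rot: [[0.999, -0.044, 0.0], [-0.044, -0.999, -0.0], [0.0, 0.0, -1.0]]
ft_force: [0.2, -0.8, -2.9]
grip_width: 0.0089
```

```bash
python3 w.py 10 hang 310 180
```

```text
[ 0.2846  1.4022 -2.8127]
[0.5345 0.0095 0.3988] [ 0.3617 -0.1781  0.0097] 12.15 0.008688100500560174
```

View pics/hang.png

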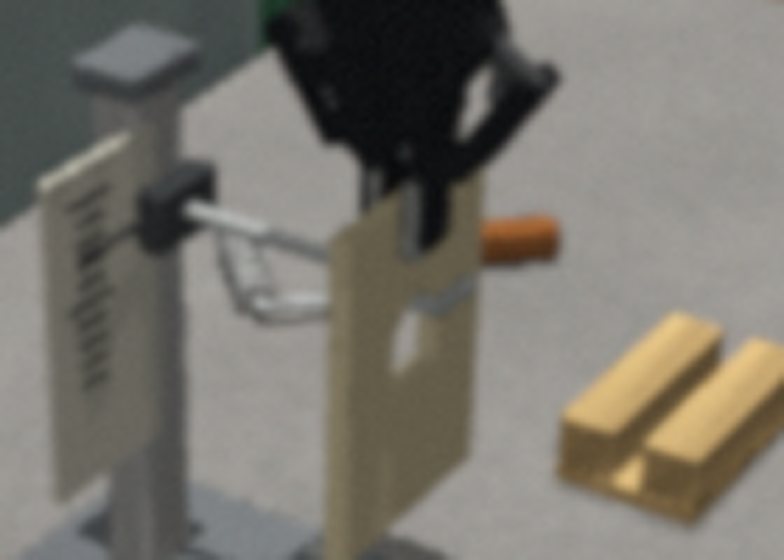

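The hook passes through the hole and its end shows in front at crop (470,290). Fy still pushes +y, so I'll shift another 3 mm.

>>> {"name": "step_arm", "arguments": {"increments": [{"x": 0, "y": -0.1, "z": 0, "wx": 0, "wy": 0, "wz": 0, "gripper": 0}, {"x": 0, "y": -0.1, "z": 0, "wx": 0, "wy": 0, "wz": 0, "gripper": 0}, {"x": 0, "y": -0.1, "z": 0, "wx": 0, "wy": 0, "wz": 0, "gripper": 0}]}}

```text
time_s: 12.45
position: [0.5346, 0.0118, 0.3988]
tool_rot: [[0.999, -0.045, -0.0], [-0.045, -0.999, -0.003], [-0.0, 0.003, -1.0]]
ft_force: [-1.1, -9.5, -3.4]
grip_width: 0.0089
```

```bash
python3 w.py 12
```

```text
[-0.5506 -6.9029 -3.2975]
[0.5346 0.0116 0.3988] [-1.3876  0.1322 -0.0226] 13.05 0.00865791174254718
```

>>> {"name": "step_arm", "arguments": {"increments": [{"x": 0, "y": 0.1, "z": 0, "wx": 0, "wy": 0, "wz": 0, "gripper": 0}, {"x": 0, "y": 0.1, "z": 0, "wx": 0, "wy": 0, "wz": 0, "gripper": 0}]}}

```text
time_s: 13.25
position: [0.5345, 0.0104, 0.3987]
tool_rot: [[0.999, -0.044, -0.0], [-0.044, -0.999, 0.0], [-0.0, -0.0, -1.0]]
ft_force: [0.5, 1.1, -2.4]
grip_width: 0.0088
```

```bash
python3 w.py 10
```

```text
[-0.0328 -0.7196 -3.1413]
[0.5345 0.0106 0.3987] [-0.1462  0.0175 -0.0056] 13.75 0.008706362157954098
```

>>> {"name": "step_arm", "arguments": {"increments": [{"x": 0, "y": 0.04, "z": 0.2, "wx": 0, "wy": 0, "wz": 0, "gripper": 0}, {"x": 0, "y": 0, "z": 0.3, "wx": 0, "wy": 0, "wz": 0, "gripper": 0}, {"x": 0, "y": 0, "z": 0.3, "wx": 0, "wy": 0, "wz": 0, "gripper": 0}, {"x": 0, "y": 0, "z": 0.3, "wx": 0, "wy": 0, "wz": 0, "gripper": 0}, {"x": 0, "y": 0, "z": 0.3, "wx": 0, "wy": 0, "wz": 0, "gripper": 0}, {"x": 0, "y": 0, "z": 0.3, "wx": 0, "wy": 0, "wz": 0, "gripper": 0}, {"x": 0, "y": 0, "z": 0.3, "wx": 0, "wy": 0, "wz": 0, "gripper": 0}, {"x": 0, "y": 0, "z": 0.3, "wx": 0, "wy": 0, "wz": 0, "gripper": 0}, {"x": 0, "y": 0, "z": 0.3, "wx": 0, "wy": 0, "wz": 0, "gripper": 0}, {"x": 0, "y": 0, "z": 0.3, "wx": 0, "wy": 0, "wz": 0, "gripper": 0}, {"x": 0, "y": 0, "z": 0.3, "wx": 0, "wy": 0, "wz": 0, "gripper": 0}, {"x": 0, "y": 0, "z": 0.3, "wx": 0, "wy": 0, "wz": 0, "gripper": 0}, {"x": 0, "y": 0, "z": 0.3, "wx": 0, "wy": 0, "wz": 0, "gripper": 0}, {"x": 0, "y": 0, "z": 0.3, "wx": 0, "wy": 0, "wz": 0, "gripper": 0}, {"x": 0, "y": 0, "z": 0.2, "wx": 0, "wy": 0, "wz": 0, "gripper": 0}, {"x": 0, "y": 0, "z": 0, "wx": 0, "wy": 0, "wz": 0, "gripper": 0}]}}

```text
time_s: 15.35
position: [0.5346, 0.0101, 0.3555]
tool_rot: [[0.999, -0.044, -0.0], [-0.044, -0.999, 0.0], [-0.0, -0.0, -1.0]]
ft_force: [0.2, 4.1, -0.7]
grip_width: 0.0086
```

```bash
python3 w.py 24
```

```text
[-0.0126  4.8241 -0.3877]
[0.5345 0.0101 0.3557] [ 0.9861 -0.0215 -0.0081] 16.55 0.008556405800333018
```

>>> {"name": "step_arm", "arguments": {"increments": [{"x": 0, "y": -0.03, "z": 0.1, "wx": 0, "wy": 0, "wz": 0, "gripper": 0}, {"x": 0, "y": -0.02, "z": 0.2, "wx": 0, "wy": 0, "wz": 0, "gripper": 0}, {"x": 0, "y": 0, "z": 0.1, "wx": 0, "wy": 0, "wz": 0, "gripper": 0}, {"x": 0, "y": 0, "z": 0.1, "wx": 0, "wy": 0, "wz": 0, "gripper": 0}, {"x": 0, "y": 0, "z": 0, "wx": 0, "wy": 0, "wz": 0, "gripper": 0}]}}

```text
time_s: 17.05
position: [0.5346, 0.0104, 0.3506]
tool_rot: [[0.999, -0.044, -0.0], [-0.044, -0.999, -0.0], [-0.0, 0.0, -1.0]]
ft_force: [-1.5, 0.6, -0.1]
grip_width: 0.0087
```

```bash
python3 w.py 24
```

```text
[-0.7377 -0.1378  0.013 ]
[0.5346 0.0105 0.3508] [-0.2341  0.0768 -0.0201] 18.25 0.008628234823595003
```

The load is balanced at Fz ≈ 0 and Fy ≈ 0, so I'll open gradually.

>>> {"name": "step_arm", "arguments": {"increments": [{"x": 0, "y": 0, "z": 0, "wx": 0, "wy": 0, "wz": 0, "gripper": 0.9}, {"x": 0, "y": 0, "z": 0, "wx": 0, "wy": 0, "wz": 0, "gripper": 1.0}, {"x": 0, "y": 0, "z": 0, "wx": 0, "wy": 0, "wz": 0, "gripper": 1.1}, {"x": 0, "y": 0, "z": 0, "wx": 0, "wy": 0, "wz": 0, "gripper": 1.3}, {"x": 0, "y": 0, "z": 0, "wx": 0, "wy": 0, "wz": 0, "gripper": 1.6}, {"x": 0, "y": 0, "z": 0, "wx": 0, "wy": 0, "wz": 0, "gripper": 2.0}, {"x": 0, "y": 0, "z": 0, "wx": 0, "wy": 0, "wz": 0, "gripper": 2.6}, {"x": 0, "y": 0, "z": 0, "wx": 0, "wy": 0, "wz": 0, "gripper": 2.6}, {"x": 0, "y": 0, "z": 0, "wx": 0, "wy": 0, "wz": 0, "gripper": 2.6}, {"x": 0, "y": 0, "z": 0, "wx": 0, "wy": 0, "wz": 0, "gripper": 2.6}], "newtons": 20}}

```text
time_s: 19.25
position: [0.5346, 0.0106, 0.3507]
tool_rot: [[0.999, -0.044, -0.0], [-0.044, -0.999, -0.0], [-0.0, 0.0, -1.0]]
ft_force: [0.5, -0.3, -0.6]
grip_width: 0.0262
```

```bash
python3 w.py 10 free 310 190
```

```text
[-0.066   0.0256 -0.1497]
[0.5346 0.0106 0.3507] [-0.0482 -0.039  -0.0922] 19.75 0.02609628901681609
```

View pics/free.png

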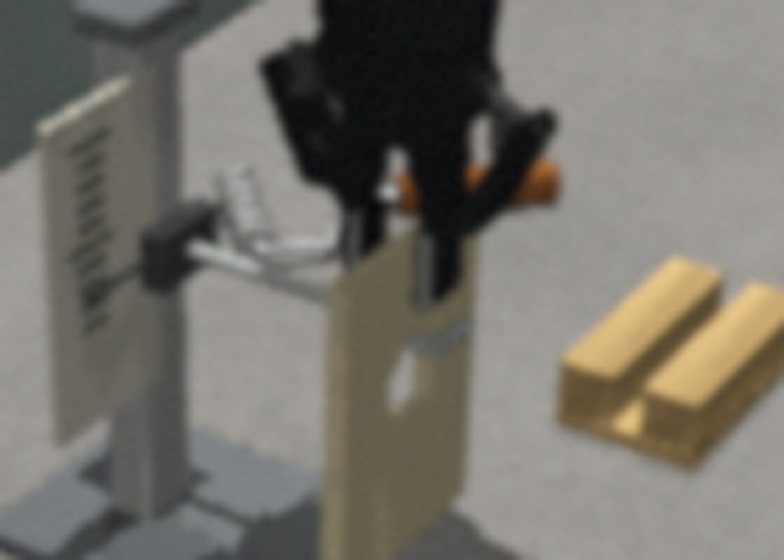

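The plate hangs upright from the hook, with the fingers open on both sides near crop (360,240) and (435,280). To be sure nothing touches it I'll back straight up clear of it and wait.

>>> {"name": "step_arm", "arguments": {"increments": [{"x": 0, "y": 0, "z": -0.3, "wx": 0, "wy": 0, "wz": 0, "gripper": 2.6}, {"x": 0, "y": 0, "z": -0.6, "wx": 0, "wy": 0, "wz": 0, "gripper": 2.6}, {"x": 0, "y": 0, "z": -0.8, "wx": 0, "wy": 0, "wz": 0, "gripper": 2.6}, {"x": 0, "y": 0, "z": -0.8, "wx": 0, "wy": 0, "wz": 0, "gripper": 2.6}, {"x": 0, "y": 0, "z": -0.8, "wx": 0, "wy": 0, "wz": 0, "gripper": 2.6}, {"x": 0, "y": 0, "z": -0.8, "wx": 0, "wy": 0, "wz": 0, "gripper": 2.6}, {"x": 0, "y": 0, "z": -0.4, "wx": 0, "wy": 0, "wz": 0, "gripper": 2.6}, {"x": 0, "y": 0, "z": 0, "wx": 0, "wy": 0, "wz": 0, "gripper": 2.6}, {"x": 0, "y": 0, "z": 0, "wx": 0, "wy": 0, "wz": 0, "gripper": 2.6}, {"x": 0, "y": 0, "z": 0, "wx": 0, "wy": 0, "wz": 0, "gripper": 2.6}, {"x": 0, "y": 0, "z": 0, "wx": 0, "wy": 0, "wz": 0, "gripper": 2.6}, {"x": 0, "y": 0, "z": 0, "wx": 0, "wy": 0, "wz": 0, "gripper": 2.6}, {"x": 0, "y": 0, "z": 0, "wx": 0, "wy": 0, "wz": 0, "gripper": 2.6}, {"x": 0, "y": 0, "z": 0, "wx": 0, "wy": 0, "wz": 0, "gripper": 2.6}, {"x": 0, "y": 0, "z": 0, "wx": 0, "wy": 0, "wz": 0, "gripper": 2.6}, {"x": 0, "y": 0, "z": 0, "wx": 0, "wy": 0, "wz": 0, "gripper": 2.6}, {"x": 0, "y": 0, "z": 0, "wx": 0, "wy": 0, "wz": 0, "gripper": 2.6}, {"x": 0, "y": 0, "z": 0, "wx": 0, "wy": 0, "wz": 0, "gripper": 2.6}, {"x": 0, "y": 0, "z": 0, "wx": 0, "wy": 0, "wz": 0, "gripper": 2.6}, {"x": 0, "y": 0, "z": 0, "wx": 0, "wy": 0, "wz": 0, "gripper": 2.6}]}}

```text
time_s: 21.75
position: [0.5345, 0.0106, 0.3958]
tool_rot: [[0.999, -0.044, 0.0], [-0.044, -0.999, -0.0], [0.0, 0.0, -1.0]]
ft_force: [0.8, 0.4, 0.5]
grip_width: 0.0257
```

```bash
python3 - <<'E'
from h import *
I=[]
for i in range(36):
    d=shot('side'); I.append(d[0].astype(np.int16))
R=(slice(150,260),slice(285,350))
print('diff vs first',[round(float(np.abs(a[R]-I[0][R]).mean()),2) for a in I[1::4]])
A=np.mean(I[:10],0);B=np.mean(I[-10:],0);print('avg diff max',np.abs(A[R]-B[R]).max())
o=env.observe();print(o['position'],o['time_s'])
cv2.imwrite('pics/still.png',cv2.resize(B[130:250,240:400].astype(np.uint8),None,fx=4.9,fy=4.9,interpolation=cv2.INTER_CUBIC))
E
```

```text
diff vs first [1.01, 1.01, 1.0, 1.01, 1.02, 1.02, 1.01, 1.02, 1.02]
avg diff max 2.0
[0.53454742 0.01059696 0.39572411] 23.55
```

View pics/still.png

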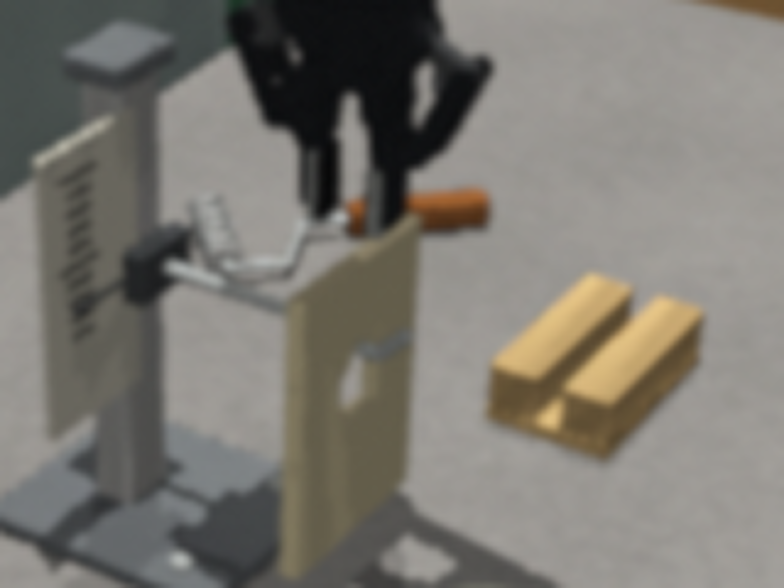

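The plate hangs still: frame differences stay at the noise level for 1.8 s, and more than 3 s have passed since the fingers cleared it. I'll grip it again.

>>> {"name": "step_arm", "arguments": {"increments": [{"x": 0, "y": 0, "z": 0.5, "wx": 0, "wy": 0, "wz": 0, "gripper": 2.6}, {"x": 0, "y": 0, "z": 0.8, "wx": 0, "wy": 0, "wz": 0, "gripper": 2.6}, {"x": 0, "y": 0, "z": 0.8, "wx": 0, "wy": 0, "wz": 0, "gripper": 2.6}, {"x": 0, "y": 0, "z": 0.8, "wx": 0, "wy": 0, "wz": 0, "gripper": 2.6}, {"x": 0, "y": 0, "z": 0.8, "wx": 0, "wy": 0, "wz": 0, "gripper": 2.6}, {"x": 0, "y": 0, "z": 0.5, "wx": 0, "wy": 0, "wz": 0, "gripper": 2.6}, {"x": 0, "y": 0, "z": 0.3, "wx": 0, "wy": 0, "wz": 0, "gripper": 2.6}, {"x": 0, "y": 0, "z": 0, "wx": 0, "wy": 0, "wz": 0, "gripper": 2.2}, {"x": 0, "y": 0, "z": 0, "wx": 0, "wy": 0, "wz": 0, "gripper": 1.9}, {"x": 0, "y": 0, "z": 0, "wx": 0, "wy": 0, "wz": 0, "gripper": 1.6}, {"x": 0, "y": 0, "z": 0, "wx": 0, "wy": 0, "wz": 0, "gripper": 1.4}, {"x": 0, "y": 0, "z": 0, "wx": 0, "wy": 0, "wz": 0, "gripper": 1.2}, {"x": 0, "y": 0, "z": 0, "wx": 0, "wy": 0, "wz": 0, "gripper": 1.0}, {"x": 0, "y": 0, "z": 0, "wx": 0, "wy": 0, "wz": 0, "gripper": 0.8}, {"x": 0, "y": 0, "z": 0, "wx": 0, "wy": 0, "wz": 0, "gripper": 0.5}, {"x": 0, "y": 0, "z": 0, "wx": 0, "wy": 0, "wz": 0, "gripper": 0}, {"x": 0, "y": 0, "z": 0, "wx": 0, "wy": 0, "wz": 0, "gripper": 0}], "newtons": 20}}

```text
time_s: 25.25
position: [0.5346, 0.0106, 0.3507]
tool_rot: [[0.999, -0.044, 0.0], [-0.044, -0.999, 0.0], [0.0, -0.0, -1.0]]
ft_force: [0.4, 0.6, 0.3]
grip_width: 0.0095
```

>>> {"name": "step_arm", "arguments": {"increments": [{"x": 0, "y": 0, "z": 0, "wx": 0, "wy": 0, "wz": 0, "gripper": 0}, {"x": 0, "y": 0, "z": 0, "wx": 0, "wy": 0, "wz": 0, "gripper": 0}, {"x": 0, "y": 0, "z": -0.1, "wx": 0, "wy": 0, "wz": 0, "gripper": 0}, {"x": 0, "y": 0, "z": -0.2, "wx": 0, "wy": 0, "wz": 0, "gripper": 0}, {"x": 0, "y": 0, "z": -0.3, "wx": 0, "wy": 0, "wz": 0, "gripper": 0}, {"x": 0, "y": 0, "z": -0.4, "wx": 0, "wy": 0, "wz": 0, "gripper": 0}, {"x": 0, "y": 0, "z": -0.4, "wx": 0, "wy": 0, "wz": 0, "gripper": 0}, {"x": 0, "y": 0, "z": -0.4, "wx": 0, "wy": 0, "wz": 0, "gripper": 0}, {"x": 0, "y": 0, "z": -0.2, "wx": 0, "wy": 0, "wz": 0, "gripper": 0}, {"x": 0, "y": 0, "z": 0, "wx": 0, "wy": 0, "wz": 0, "gripper": 0}], "newtons": 60}}

```text
time_s: 26.25
position: [0.5345, 0.0106, 0.371]
tool_rot: [[0.999, -0.044, 0.0], [-0.044, -0.999, -0.0], [0.0, 0.0, -1.0]]
ft_force: [1.5, -1.0, -1.2]
grip_width: 0.0087
```

```bash
python3 w.py 8
```

```text
[ 2.2732 -0.0457 -1.1955]
[0.5346 0.0106 0.3707] [ 0.0397 -0.3941  0.001 ] 26.65 0.008683261632596393
```

>>> {"name": "step_arm", "arguments": {"increments": [{"x": 0, "y": 0, "z": -0.2, "wx": 0, "wy": 0, "wz": 0, "gripper": 0}, {"x": 0, "y": 0, "z": -0.4, "wx": 0, "wy": 0, "wz": 0, "gripper": 0}, {"x": 0, "y": 0, "z": -0.5, "wx": 0, "wy": 0, "wz": 0, "gripper": 0}, {"x": 0, "y": 0, "z": -0.5, "wx": 0, "wy": 0, "wz": 0, "gripper": 0}, {"x": 0, "y": 0, "z": -0.5, "wx": 0, "wy": 0, "wz": 0, "gripper": 0}, {"x": 0, "y": 0, "z": -0.5, "wx": 0, "wy": 0, "wz": 0, "gripper": 0}, {"x": 0, "y": 0, "z": -0.5, "wx": 0, "wy": 0, "wz": 0, "gripper": 0}, {"x": 0, "y": 0, "z": -0.4, "wx": 0, "wy": 0, "wz": 0, "gripper": 0}, {"x": 0, "y": 0, "z": -0.3, "wx": 0, "wy": 0, "wz": 0, "gripper": 0}, {"x": 0, "y": 0, "z": -0.3, "wx": 0, "wy": 0, "wz": 0, "gripper": 0}, {"x": 0, "y": 0, "z": -0.3, "wx": 0, "wy": 0, "wz": 0, "gripper": 0}, {"x": 0, "y": 0, "z": -0.3, "wx": 0, "wy": 0, "wz": 0, "gripper": 0}, {"x": 0, "y": 0, "z": -0.3, "wx": 0, "wy": 0, "wz": 0, "gripper": 0}, {"x": 0, "y": 0, "z": -0.4, "wx": 0, "wy": 0, "wz": 0, "gripper": 0}, {"x": 0, "y": 0, "z": -0.5, "wx": 0, "wy": 0, "wz": 0, "gripper": 0}, {"x": 0, "y": 0, "z": -0.6, "wx": 0, "wy": 0, "wz": 0, "gripper": 0}, {"x": 0, "y": 0, "z": -0.6, "wx": 0, "wy": 0, "wz": 0, "gripper": 0}, {"x": 0, "y": 0, "z": -0.5, "wx": 0, "wy": 0, "wz": 0, "gripper": 0}, {"x": 0, "y": 0, "z": -0.3, "wx": 0, "wy": 0, "wz": 0, "gripper": 0}, {"x": 0, "y": 0, "z": 0, "wx": 0, "wy": 0, "wz": 0, "gripper": 0}]}}

```text
time_s: 28.65
position: [0.5345, 0.0106, 0.4502]
tool_rot: [[0.999, -0.044, 0.001], [-0.044, -0.999, -0.0], [0.001, 0.0, -1.0]]
ft_force: [-0.9, -0.2, -4.9]
grip_width: 0.0087
```

```bash
python3 w.py 8 up 312 168
```

```text
[ 0.095   0.3137 -4.3593]
[0.5346 0.0106 0.4496] [-0.0149  0.0222  0.0023] 29.05 0.008503236681507709
```

View pics/up.png

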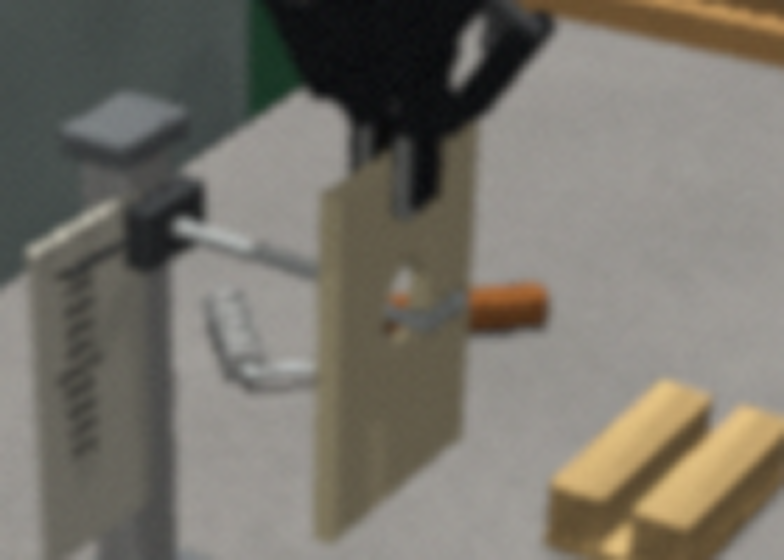

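The bar sits mid-hole with the full weight back on the gripper. I'll withdraw along the bar.

>>> {"name": "step_arm", "arguments": {"increments": [{"x": -0.2, "y": 0, "z": -0.1, "wx": 0, "wy": 0, "wz": 0, "gripper": 0}, {"x": -0.5, "y": 0, "z": 0, "wx": 0, "wy": 0, "wz": 0, "gripper": 0}, {"x": -0.6, "y": 0, "z": 0, "wx": 0, "wy": 0, "wz": 0, "gripper": 0}, {"x": -0.6, "y": 0, "z": 0, "wx": 0, "wy": 0, "wz": 0, "gripper": 0}, {"x": -0.6, "y": 0, "z": 0, "wx": 0, "wy": 0, "wz": 0, "gripper": 0}, {"x": -0.6, "y": 0, "z": 0, "wx": 0, "wy": 0, "wz": 0, "gripper": 0}, {"x": -0.6, "y": 0, "z": 0, "wx": 0, "wy": 0, "wz": 0, "gripper": 0}, {"x": -0.6, "y": 0, "z": 0, "wx": 0, "wy": 0, "wz": 0, "gripper": 0}, {"x": -0.6, "y": 0, "z": 0, "wx": 0, "wy": 0, "wz": 0, "gripper": 0}, {"x": -0.8, "y": 0, "z": 0, "wx": 0, "wy": 0, "wz": 0, "gripper": 0}, {"x": -1.0, "y": 0, "z": 0, "wx": 0, "wy": 0, "wz": 0, "gripper": 0}, {"x": -1.0, "y": 0, "z": 0, "wx": 0, "wy": 0, "wz": 0, "gripper": 0}, {"x": -0.5, "y": 0, "z": 0, "wx": 0, "wy": 0, "wz": 0, "gripper": 0}, {"x": 0, "y": 0, "z": 0, "wx": 0, "wy": 0, "wz": 0, "gripper": 0}]}}

```text
time_s: 30.45
position: [0.4519, 0.0143, 0.451]
tool_rot: [[0.999, -0.044, 0.0], [-0.044, -0.999, -0.0], [0.0, 0.0, -1.0]]
ft_force: [0.3, -0.3, -4.4]
grip_width: 0.0087
```

```bash
python3 - <<'E'
from h import *
np.set_printoptions(precision=4,suppress=True)
T=shot('top');S=shot('side');o=env.observe();print(o['position'],o['ft_force'],o['time_s'],o['q'])
for n,c,(r0,r1,c0,c1) in(('top',T,(190,250,205,280)),('side',S,(280,350,225,318))):
    m=np.zeros(c[0].shape[:2],np.uint8);h=cv2.cvtColor(c[0],cv2.COLOR_BGR2HSV)
    m[r0:r1,c0:c1]=cv2.inRange(h,(10,80,60),(28,255,255))[r0:r1,c0:c1]
    k=cv2.morphologyEx(m,cv2.MORPH_CLOSE,np.ones((7,7)))
    ct=max(cv2.findContours(k,0,1)[0],key=cv2.contourArea)
    if n=='top':
        P=np.array([onz(c,*p[0],.04)[:2]*1000 for p in ct],np.float32);print(cv2.minAreaRect(P))
d=S[0]
a=d[280:350,225:320];cv2.imwrite('pics/to.png',np.vstack([cv2.resize(a,(640,472),interpolation=cv2.INTER_CUBIC)]))
E
```

```text
[0.4527 0.0141 0.4509] [-0.0408 -0.0685 -4.5293] 30.55 [-13.2472  10.0157  83.4547   0.0023  86.4977 -10.7202]
((478.9119567871094, 268.43109130859375), (134.36941528320312, 80.81535339355469), 70.99504089355469)
```

View pics/to.png

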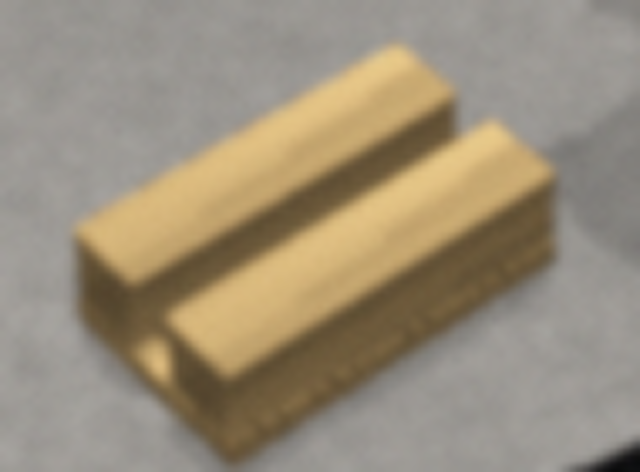

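The empty stand's slot runs from crop (150,305) to (475,108). This was my twelfth and last viewed picture, so from here I go by numbers. I'll get the slot centre from the side view's rail corners.

```bash
python3 - <<'E'
from h import *
np.set_printoptions(precision=4,suppress=True)
S=shot('side');s=lambda u,v:((u+.5)/6.737-.5+225,(v+.5)/6.743-.5+280)
P=np.array([onz(S,*s(*p),.04) for p in[(80,232),(405,45),(457,95),(135,285),(170,325),(495,122),(552,172),(228,378)]])
print(P,P.mean(0));d=[P[1]-P[0],P[2]-P[3],P[5]-P[4],P[6]-P[7]]
print([np.degrees(np.arctan2(-v[0],-v[1])) for v in d],[np.linalg.norm(v) for v in d])
sl=(P[2]+P[5])/2-(P[3]+P[4])/2;print('slot yaw',-np.degrees(np.arctan2(-sl[0],-sl[1])),'centre',(P[2]+P[3]+P[4]+P[5])/4)
# same check on from-stand with subpixel? mask in both views
for c,nm,(r0,r1,c0,c1) in((S,'side',(185,225,335,390)),):
    h=cv2.cvtColor(c[0],cv2.COLOR_BGR2HSV);print(proj(c,[.4974,-.2431,.04]))
E
```

```text
[[0.5338 0.3216 0.04  ]
 [0.4924 0.1991 0.04  ]
 [0.4654 0.2108 0.04  ]
 [0.5065 0.3309 0.04  ]
 [0.4882 0.3387 0.04  ]
 [0.4485 0.2154 0.04  ]
 [0.4216 0.2257 0.04  ]
 [0.4618 0.347  0.04  ]] [0.4773 0.2736 0.04  ]
[np.float64(18.658715876813705), np.float64(18.88713125900485), np.float64(17.84842083489987), np.float64(18.315807860500854)] [np.float64(0.12931059083445903), np.float64(0.12690550867678432), np.float64(0.12953632788791758), np.float64(0.12771805931904281)]
slot yaw -18.362447871541953 centre [0.4771 0.274  0.04  ]
[362.2741 197.8253]
```

Side and top differ by about 3 mm on the slot, so I take (0.4775, 0.272) at yaw -18.5°. I'll move above it.

>>> {"name": "step_arm", "arguments": {"increments": [{"x": 0, "y": -0.9, "z": 0, "wx": 0, "wy": 0, "wz": 0, "gripper": 0}, {"x": 0, "y": -2.0, "z": 0, "wx": 0, "wy": 0, "wz": 0, "gripper": 0}, {"x": 0, "y": -2.5, "z": 0, "wx": 0, "wy": 0, "wz": 0, "gripper": 0}, {"x": 0, "y": -2.5, "z": 0, "wx": 0, "wy": 0, "wz": 0, "gripper": 0}, {"x": 0, "y": -2.5, "z": 0, "wx": 0, "wy": 0, "wz": 0, "gripper": 0}, {"x": 0.14, "y": -2.5, "z": 0, "wx": 0, "wy": 0, "wz": 0, "gripper": 0}, {"x": 0.2, "y": -2.5, "z": 0, "wx": 0, "wy": 0, "wz": 0, "gripper": 0}, {"x": 0.2, "y": -2.5, "z": 0, "wx": 0, "wy": 0, "wz": 0, "gripper": 0}, {"x": 0.2, "y": -2.5, "z": 0, "wx": 0, "wy": 0, "wz": 0, "gripper": 0}, {"x": 0.2, "y": -2.5, "z": 0, "wx": 0, "wy": 0, "wz": 0, "gripper": 0}, {"x": 0.2, "y": -1.6, "z": 0, "wx": 0, "wy": 0, "wz": 0, "gripper": 0}, {"x": 0.2, "y": -0.9, "z": 0, "wx": 0, "wy": 0, "wz": 0, "gripper": 0}, {"x": 0, "y": -0.47, "z": 0, "wx": 0, "wy": 0, "wz": 0, "gripper": 0}, {"x": 0, "y": 0, "z": 0, "wx": 0, "wy": 0, "wz": 0.06, "gripper": 0}, {"x": 0, "y": 0, "z": 0, "wx": 0, "wy": 0, "wz": 0.08, "gripper": 0}, {"x": 0, "y": 0, "z": 0, "wx": 0, "wy": 0, "wz": 0.08, "gripper": 0}, {"x": 0, "y": 0, "z": 0, "wx": 0, "wy": 0, "wz": 0.06, "gripper": 0}, {"x": 0, "y": 0, "z": 0, "wx": 0, "wy": 0, "wz": 0, "gripper": 0}, {"x": 0, "y": 0, "z": 0, "wx": 0, "wy": 0, "wz": 0, "gripper": 0}]}}

```text
time_s: 32.5
position: [0.4775, 0.2716, 0.4508]
tool_rot: [[0.948, -0.318, -0.0], [-0.318, -0.948, -0.0], [0.0, 0.0, -1.0]]
ft_force: [0.4, 0.0, -4.6]
grip_width: 0.009
```

>>> {"name": "step_arm", "arguments": {"increments": [{"x": 0, "y": 0, "z": 0.8, "wx": 0, "wy": 0, "wz": 0, "gripper": 0}, {"x": 0, "y": 0, "z": 1.5, "wx": 0, "wy": 0, "wz": 0, "gripper": 0}, {"x": 0, "y": 0, "z": 2, "wx": 0, "wy": 0, "wz": 0, "gripper": 0}, {"x": 0, "y": 0, "z": 2, "wx": 0, "wy": 0, "wz": 0, "gripper": 0}, {"x": 0, "y": 0, "z": 1.5, "wx": 0, "wy": 0, "wz": 0, "gripper": 0}, {"x": 0, "y": 0, "z": 1.0, "wx": 0, "wy": 0, "wz": 0, "gripper": 0}, {"x": 0, "y": 0, "z": 0.5, "wx": 0, "wy": 0, "wz": 0, "gripper": 0}, {"x": 0, "y": 0, "z": 0, "wx": 0, "wy": 0, "wz": 0, "gripper": 0}, {"x": 0, "y": 0, "z": 0, "wx": 0, "wy": 0, "wz": 0, "gripper": 0}]}}

```text
time_s: 33.4
position: [0.4775, 0.2721, 0.3583]
tool_rot: [[0.948, -0.318, 0.001], [-0.318, -0.948, 0.0], [0.001, -0.001, -1.0]]
ft_force: [0.4, -0.9, -4.0]
grip_width: 0.0088
```

```bash
python3 - <<'E'
from h import *
np.set_printoptions(precision=4,suppress=True)
S=shot('side','low');o=env.observe();p=o['position'];R=o['tool_rot'];print(p,o['ft_force'])
h=cv2.cvtColor(S[0],cv2.COLOR_BGR2HSV)
# predicted near bottom corners (plate end +y): tool y ~ -plate y
b=p-[0,0,.3073]
for sx in(-.005,.005): print('pred corner',sx,proj(S,b+R[:,0]*sx-R[:,1]*.055), 'far',proj(S,b+R[:,0]*sx+R[:,1]*.055))
x=R[:,0]
for q in(-.008,.008): print('slot edge near end',proj(S,np.array([.4775,.272,.04])+x*q-R[:,1]*.065))
for r in range(300,334,3):
    print(r,' '.join(f'{a:3d}/{b:3d}' for a,b in h[r,238:276:2,1:]))
E
```

```text
[0.4775 0.2721 0.3585] [ 0.1289 -0.3877 -3.954 ]
pred corner -0.005 [252.4553 319.2343] far [293.9448 294.4123]
pred corner 0.005 [249.4951 316.48  ] far [290.9203 291.9844]
slot edge near end [249.5431 326.4742]
slot edge near end [244.8459 322.0005]
300  11/157  11/159  11/159  11/160  10/154   9/117  37/103  67/114  65/121  63/113  63/110  67/111  67/111  66/112  65/110  64/111  67/111  64/111  67/110
303  10/158  11/157  11/158  13/159  13/154  13/102  40/ 96  64/115  64/120  68/113  64/111  67/111  66/112  65/110  67/111  64/111  64/111  65/110  63/110
306  10/157  13/160  11/158  11/160  20/139  70/109  92/117  68/116  64/120  64/115  66/112  63/109  67/110  65/110  70/109  62/111  67/111  64/111  68/109
309  11/160  16/163  31/148  74/138 107/126 116/127 101/121  65/114  66/120  65/121  66/112  65/110  67/111  64/112  67/111  65/110  78/108  99/100 114/ 98
312  71/165 106/135 118/123 117/124 116/125 115/124 103/121  69/115  64/120  66/120  63/113  67/111  65/110  68/108  87/103 106/ 99 118/ 97 116/ 97 113/ 97
315 112/196 110/214 111/200 115/159 117/120 118/106  99/ 98  67/111 
[... 323 characters left out ...]
/113 118/149 116/174 115/175 115/175 115/173 115/171 113/172 116/176 115/168
324 115/ 91 117/ 85 111/ 87 114/ 96 120/100 117/105 119/109 118/128 113/167 111/186 109/191 111/190 113/188 113/188 112/184 114/177 115/167 114/168 116/169
327 103/104 117/100 116/ 90 115/102 117/111 118/115 115/162 112/185 111/188 113/188 112/185 111/186 113/183 115/178 114/172 114/170 114/165 117/140 118/106
330  23/133  74/113 117/105 114/112 118/140 115/157 117/116 118/138 114/179 112/184 113/181 112/175 115/169 115/167 114/152 119/122 120/ 98 120/100 120/106
333  10/153  11/137  47/125 105/122 114/174 111/210 117/140 117/ 96 116/108 114/147 115/166 116/165 114/143 117/111 120/ 96 118/102 113/108 118/110 113/113
```

The plate's near bottom corner at about (254,319.5), measured against the slot edges, is about centred (within 0.5 mm). I'll lower into the slot.

>>> {"name": "step_arm", "arguments": {"increments": [{"x": 0, "y": 0, "z": 0.3, "wx": 0, "wy": 0, "wz": 0, "gripper": 0}, {"x": 0, "y": 0, "z": 0.5, "wx": 0, "wy": 0, "wz": 0, "gripper": 0}, {"x": 0, "y": 0, "z": 0.5, "wx": 0, "wy": 0, "wz": 0, "gripper": 0}, {"x": 0, "y": 0, "z": 0.5, "wx": 0, "wy": 0, "wz": 0, "gripper": 0}, {"x": 0, "y": 0, "z": 0.4, "wx": 0, "wy": 0, "wz": 0, "gripper": 0}, {"x": 0, "y": 0, "z": 0, "wx": 0, "wy": 0, "wz": 0, "gripper": 0}]}}

```text
time_s: 34.05
position: [0.4774, 0.272, 0.3351]
tool_rot: [[0.948, -0.318, -0.001], [-0.318, -0.948, -0.0], [-0.001, 0.001, -1.0]]
ft_force: [0.2, -0.4, -4.8]
grip_width: 0.0088
```

```bash
python3 w.py 4
```

```text
[-0.0994 -0.3908 -3.9483]
[0.4774 0.2721 0.3359] [ 0.0114 -0.0174  0.0479] 34.25 0.008951350609969282
```

It entered the slot freely. I'll continue down gently.

>>> {"name": "step_arm", "arguments": {"increments": [{"x": 0, "y": 0, "z": 0.4, "wx": 0, "wy": 0, "wz": 0, "gripper": 0}, {"x": 0, "y": 0, "z": 0.4, "wx": 0, "wy": 0, "wz": 0, "gripper": 0}, {"x": 0, "y": 0, "z": 0.4, "wx": 0, "wy": 0, "wz": 0, "gripper": 0}, {"x": 0, "y": 0, "z": 0.3, "wx": 0, "wy": 0, "wz": 0, "gripper": 0}, {"x": 0, "y": 0, "z": 0.1, "wx": 0, "wy": 0, "wz": 0, "gripper": 0}, {"x": 0, "y": 0, "z": 0.1, "wx": 0, "wy": 0, "wz": 0, "gripper": 0}, {"x": 0, "y": 0, "z": 0, "wx": 0, "wy": 0, "wz": 0, "gripper": 0}]}}

```text
time_s: 34.95
position: [0.4775, 0.2722, 0.3196]
tool_rot: [[0.948, -0.318, 0.002], [-0.318, -0.948, 0.001], [0.001, -0.001, -1.0]]
ft_force: [0.4, 0.5, 3.9]
grip_width: 0.0088
```

```bash
python3 w.py 6
```

```text
Traceback (most recent call last):
  File "w.py", line 6, in <module>
    d=shot('side'); F.append(env.observe()['ft_force'])
  File "h.py", line 4, in shot
    d=env.get_image(n)
ValueError: 200 camera calls are used up
```

Contact is at the expected floor height. The camera calls are all used, so I'll ease off a little, let go gently and back off.

>>> {"name": "step_arm", "arguments": {"increments": [{"x": 0, "y": 0, "z": -0.1, "wx": 0, "wy": 0, "wz": 0, "gripper": 0}, {"x": 0, "y": 0, "z": 0, "wx": 0, "wy": 0, "wz": 0, "gripper": 0.9}, {"x": 0, "y": 0, "z": 0, "wx": 0, "wy": 0, "wz": 0, "gripper": 1.0}, {"x": 0, "y": 0, "z": 0, "wx": 0, "wy": 0, "wz": 0, "gripper": 1.1}, {"x": 0, "y": 0, "z": 0, "wx": 0, "wy": 0, "wz": 0, "gripper": 1.2}, {"x": 0, "y": 0, "z": 0, "wx": 0, "wy": 0, "wz": 0, "gripper": 1.4}, {"x": 0, "y": 0, "z": 0, "wx": 0, "wy": 0, "wz": 0, "gripper": 1.7}, {"x": 0, "y": 0, "z": 0, "wx": 0, "wy": 0, "wz": 0, "gripper": 2.2}, {"x": 0, "y": 0, "z": 0, "wx": 0, "wy": 0, "wz": 0, "gripper": 3.0}, {"x": 0, "y": 0, "z": 0, "wx": 0, "wy": 0, "wz": 0, "gripper": 4.0}, {"x": 0, "y": 0, "z": 0, "wx": 0, "wy": 0, "wz": 0, "gripper": 6.0}, {"x": 0, "y": 0, "z": 0, "wx": 0, "wy": 0, "wz": 0, "gripper": 8.5}, {"x": 0, "y": 0, "z": 0, "wx": 0, "wy": 0, "wz": 0, "gripper": 8.5}, {"x": 0, "y": 0, "z": 0, "wx": 0, "wy": 0, "wz": 0, "gripper": 8.5}, {"x": 0, "y": 0, "z": 0, "wx": 0, "wy": 0, "wz": 0, "gripper": 8.5}], "newtons": 20}}

```text
time_s: 36.5
position: [0.4774, 0.272, 0.3197]
tool_rot: [[0.948, -0.318, -0.0], [-0.318, -0.948, 0.0], [-0.0, -0.0, -1.0]]
ft_force: [-0.2, 0.6, -0.4]
grip_width: 0.0849
```

>>> {"name": "step_arm", "arguments": {"increments": [{"x": 0, "y": 0, "z": -0.5, "wx": 0, "wy": 0, "wz": 0, "gripper": 8.5}, {"x": 0, "y": 0, "z": -1, "wx": 0, "wy": 0, "wz": 0, "gripper": 8.5}, {"x": 0, "y": 0, "z": -1.5, "wx": 0, "wy": 0, "wz": 0, "gripper": 8.5}, {"x": 0, "y": 0, "z": -2, "wx": 0, "wy": 0, "wz": 0, "gripper": 8.5}, {"x": 0, "y": 0, "z": -2, "wx": 0, "wy": 0, "wz": 0, "gripper": 8.5}, {"x": 0, "y": 0, "z": -2, "wx": 0, "wy": 0, "wz": 0, "gripper": 8.5}, {"x": 0, "y": 0, "z": -1, "wx": 0, "wy": 0, "wz": 0, "gripper": 8.5}, {"x": 0, "y": 0, "z": 0, "wx": 0, "wy": 0, "wz": 0, "gripper": 8.5}, {"x": 0, "y": 0, "z": 0, "wx": 0, "wy": 0, "wz": 0, "gripper": 8.5}, {"x": 0, "y": 0, "z": 0, "wx": 0, "wy": 0, "wz": 0, "gripper": 8.5}, {"x": 0, "y": 0, "z": 0, "wx": 0, "wy": 0, "wz": 0, "gripper": 8.5}, {"x": 0, "y": 0, "z": 0, "wx": 0, "wy": 0, "wz": 0, "gripper": 8.5}]}}

```text
time_s: 37.7
position: [0.4775, 0.2721, 0.4192]
tool_rot: [[0.948, -0.318, -0.001], [-0.318, -0.948, -0.0], [-0.001, 0.001, -1.0]]
ft_force: [-0.1, -0.1, -0.5]
grip_width: 0.0854
```

```bash
python3 -c "
from rig import env
o=env.observe();print(o['position'],o['ft_force'],o['time_s'],o['grip_width']);env.close_job()"
```

```text
[0.47747067 0.27206678 0.41921397] [-0.07757531 -0.06891923 -0.51167732] 37.7 0.08538531855103922
the job is handed in; nothing more can be done
```

I hung the sample on the scale hook, weighed it, stood it in the empty plywood stand, and handed the job in at 37.7 s. I couldn't check the final standing pose by eye, because the camera calls ran out just before I let go.

- **Weighing:** the sample weighs about 4.26 N (0.43 kg), so it should pull the hook down about 71 mm. I lowered it until the gripper carried about 0 N, opened slowly and backed off. It then hung untouched for over 3 s. Side pictures over the last 1.8 s of that showed no motion above noise.
- **Off-centre on the hook:** while lowering, the bar pressed sideways on one edge of the hole. My first correction overshot and pushed about 7 N the other way. I re-centred it, and the sideways force was about 0 before I let go.
- **Removal:** the force while lifting rose as the spring should, and the full 4.36 N was back on the gripper before I drew the sample off the hook.
- **Placing:** the two cameras disagreed by about 3 mm across the slot, so I used a compromise weighted towards the side view. A side view just above the stand showed the plate within about 0.5 mm of the slot's middle. It slid in freely and touched at the slot floor's height, within about 2 mm, pressing about 8 N. I eased off before opening.
- **Last checks:** they rest on force and position only. The gripper was wide open 10 cm above the release height, and the force on the tool was within its noise (-0.5 N vertical).

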